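# Index a slotting jig by feel with its cross-foot key

## Robot

A 6-joint arm with a two-finger parallel gripper is mounted at the origin on the work surface. World frame = base frame: x ahead of the robot, y to its left, z up, the work surface at z = 0. Lengths are in m, angles in rad, forces in N, time in s.
With the tool pointing down it reaches from about 0.35 to 0.775 m from the base axis. Payload 7.3 kg.
Tool frame: the origin (TCP) lies on the centre line of the jaws, within the pads' length; the fingertips stand 17 mm ahead of it and the grasp point (between the pads) lies 2 mm behind it (robot.tip_extent is the distance from the TCP to the fingertips, in m); z points along the fingers, y is the line along which they close (so a half turn about z gives the same grasp; the last joint's range is limited). The gripper opens to 92 mm and grips with 3 to 60 N. Pads are 19 mm wide; open, the fingers measure 130 mm over their backs; the gripper's body (75 mm by 190 mm) begins 47 mm behind the grasp point.
Start: joints at [1.097, 0.342, 1.524, -0, 1.275, -0.146], TCP at [0.169, 0.497, 0.244] pointing down, gripper open.
Joint ranges: [-2.53, 2.53], [-0.77, 2.02], [0.04, 2.7], [-1, 4.14], [0.28, 2.66], [-3.11, 3.11]. Speed limits (rad/s): [2.57, 2.57, 3.14, 3.14, 3.14, 3.14].

## Interface

Orientations are given as [roll, pitch, yaw] about the fixed x, y, z axes, in that order (R = Rz(yaw) Ry(pitch) Rx(roll)).
In Python, from cell import robot gives the robot as it stands.
- The arm moves only by the tool step_arm, never from a script. Its argument "motion" is a list of rows, each a list of 2 entries, a list of its own where there are three numbers: the shift along the tool's x, y, z in units of 60 mm (1.0 is 60 mm), then the turn about the tool's z in rad. In form: [[[x, y, z], spin], ...]. A call has 1 to 10 rows; each row is the pose to reach, as a shift and turn from the pose commanded when the call began, along the tool's axes at that moment; what a row does not reach only later rows make up. A row lasts 1/8 s, in which the tool goes at most 62.5 mm and 10.7 degrees, less where a joint would pass 70% of its speed; a pose out of reach is approached as far as the arm can. A call with a gripper value outside its range is refused whole. "hand" is the closure in counts, from 0 (fully open) to 255 (shut), set as the call begins (left out, the last holds). The fingers move at their own pace and stop on an object; "squeeze" is the grip in N (left out, the last holds). Time passes only in rows, so rows that repeat a pose let the fingers close. It gives the time, the measured TCP pose, the force, the opening and the grip force at its end, in the units of the state.
- robot.observe(): the state, without advancing time (a new reading comes with each control period).
- robot.read_camera(name): name is "scene" or "top" or "wrist"; returns a dict with "pixels" (420x560x3 uint8, red, green, blue), "intrinsics" (3x3 intrinsics, pixels), "k1" (the pictures are not rectified: a ray, as slopes to the right and down, at radius r is drawn at 1 + k1 r^2 times it, then the intrinsics apply), "xyz" and "rotation" of the camera in the world; the wrist camera has in their place "T_tool_cam" (4x4, takes a point from camera to tool coordinates, whose origin is the TCP and whose axes are the flange's). Camera axes: x right, y up, looking along -z (the intrinsics and any distortion apply to the point x, -y, -z); pixel columns grow to the right and rows downward; lengths in m; the calibration is good to about 2 mm. A picture is of the moment at which its call begins: read the wrist's pose just before it. There is no depth.
- robot.hand_in(): hands the job in; it is judged then, once.
The state is a dict: "time": time; "qpos": joint angles; "qvel": joint speeds; "joint_efforts": joint torques, N m; "tool_pos": TCP position; "tool_rot": TCP orientation; "contact_force": force on the tool from outside, world axes, zero at the start; "torque": the same for the moment, N m; "opening": finger opening in m; "grip_force": force on a finger pad.
Only numpy, scipy, OpenCV 4.12 (cv2) and the standard library are available. Lean on these libraries where they do the work, as an engineer would, in place of code of your own. Each camera call takes 0.05 s, during which the arm holds its last target. There are 200 camera calls.

## Task

Take the wooden-handled, spring-footed index key, lower its cross foot through the open window at the end of the wooden jig on to the two rails inside, then slide it along the slit, with the foot kept lightly pressed on the rails, until you feel the foot drop into the hidden notch, and stop there. Leave the key standing upright in the notch, fully down, and let go. Feel your way gently, never forcing the key against the jig (30 N would damage it), and do not disturb the other things on the bench.

Things in the scene. Friction and masses are not known exactly. Their poses are not given: they have to be found in the camera images.
- key_mid (a point): Centre of the loose index key, half-way up (50 mm above its underside), z up. It is 100 mm tall, about 170 g, and stands on the bench at the start: a steel cross foot, 64 mm along its own x, 20 mm along y, 12 mm high; a round steel stem 8 mm thick; on top a square dark wooden grip, 24 x 24 mm, from 50 to 100 mm above the underside, its faces square to x and y.
- key_foot (a point): Centre of the underside of the key's foot; axes as key_mid's. With its spring at rest it lies 50 mm below key_mid.
- key: The whole index key: origin 50 mm below key_mid. Its stem is sprung: pushing the grip down with the foot on something slides the stem up into the grip by at most 8 mm; it starts to give at 2.4 N and takes 0.8 N more per mm (8.8 N at the end of its travel, solid beyond). The spring pushes the foot out again when there is room below it.
- jig: Fixed, rigid wooden box jig, 100 mm along its own x, 320 mm along y, 56 mm high; origin at the centre of its underside, z up. Its cover is 14 mm thick (underside at 42 mm) with a window near the +y end and a slit running from it along y. Inside, two wooden rails parallel to y carry the key's foot, laid across them (key x along jig x, either way round).
- jig_window (a point): Centre of the window in the jig's cover, at the cover's top: jig x = 0, y = +90 mm, z = 56 mm; axes as the jig's. The window is 76 mm in x by 40 mm in y (y +70 to +110 mm). Only here can the foot go in or out: elsewhere the cover leaves it just 4 mm of play upwards.
- jig_slit_end (a point): Closed far end of the slit, at the cover's top: jig x = 0, y = -110 mm, z = 56 mm; axes as the jig's. The slit, 14 mm wide (x -7 to +7), runs straight from the window (y = +70 mm) to here; the key's stem slides in it.
- jig_rails (a point): Middle point between the two rails inside the jig, level with their tops: jig x = 0, y = 0, z = 26 mm; axes as the jig's. The rails lie 25 to 38 mm either side of x = 0; between them it is open to the floor at z = 12 mm. One notch cuts both rails, 30 mm long in y, 14 mm deep (to the floor): out of sight, its centre anywhere from y = +45 to -45 mm, different each time.
- varnish_jar: Bystander: amber glass jar with black lid, 52 mm across, 70 mm high; origin at the centre of its underside.
- block_plane: Bystander: small brass block plane, 40 x 105 mm, 45 mm high; origin at the centre of its underside.
- sanding_block: Bystander: dark wooden sanding block 55 x 40 x 28 mm; origin at the centre of its underside.
There are look-alikes about, which are no part of the job. There is more than one size of the key; the job needs the middle-sized.

How it is judged:
By the outcome, as a careful person would: the job done as asked, in the order asked, and still so for the second after the job is handed in, with the robot touching nothing.
It also fails if it takes over 64 s, if anything falls off the work surface, if the arm or the gripper's body presses on something with over 40 N, if the wrist force passes 120 N, or if a joint passes its speed limit or range.

## Working session

There is one attempt and no reset: what is moved stays moved. The work goes in short steps, Python scripts to look and compute and a tool call to move; the robot and the scene stay as the last step left them, time stands still between calls to the robot, and variables do not carry over. Pictures are saved under pics/ and viewed, at most 10 in all, crops included, and the job is handed in when it is done.

Besides the shell and the picture viewer there is one more tool, called after "Emit:" as name(argument=value, ...), one argument or row to a line, values as JSON. step_arm: Moves the arm, as the interface text tells. Its arguments: {"type":"object","properties":{"motion":{"type":"array"},"hand":{"type":"number"},"squeeze":{"type":"number"}},"required":["motion"]}

```bash
mkdir -p pics; ls; cat > h.py <<'E'
import numpy as np, cv2, json
from cell import robot
from scipy.spatial.transform import Rotation as R
def cam(name):
    s=robot.observe(); c=robot.read_camera(name)
    if 'T_tool_cam' in c:
        T=np.eye(4); T[:3,:3]=R.from_euler('xyz',s['tool_rot']).as_matrix(); T[:3,3]=s['tool_pos']
        T=T@np.array(c['T_tool_cam'])
    else:
        T=np.eye(4); T[:3,:3]=np.array(c['rotation']); T[:3,3]=c['xyz']
    c['T']=T; return c
def save(c,f): cv2.imwrite(f,cv2.cvtColor(np.array(c['pixels']),cv2.COLOR_RGB2BGR))
def px2w(c,u,v,z):
    K=np.array(c['intrinsics']); d=np.array([(u-K[0,2])/K[0,0],(v-K[1,2])/K[1,1]]); s=d.copy()
    for _ in range(20): s=d/(1+c['k1']*(s@s))
    r=c['T'][:3,:3]@np.array([s[0],-s[1],-1]); o=c['T'][:3,3]
    return o+r*(z-o[2])/r[2]
def w2px(c,p):
    q=c['T'][:3,:3].T@(np.array(p)-c['T'][:3,3]); s=np.array([q[0],-q[1]])/-q[2]
    s=s*(1+c['k1']*(s@s)); K=np.array(c['intrinsics']); return s*[K[0,0],K[1,1]]+[K[0,2],K[1,2]]
E
python3 - <<'E'
from h import *
a=cam('scene');b=cam('top');save(a,'pics/s.png');save(b,'pics/t.png')
print(robot.observe(),b['xyz'],a['xyz'],b['intrinsics'])
E
```

```text
pics
{'time': 0.1, 'qpos': array([ 1.09698520e+00,  3.42650943e-01,  1.52492190e+00, -2.93971467e-05,
        1.27537033e+00, -1.45981431e-01]), 'qvel': array([ 5.91439481e-05, -1.54374717e-03, -2.71474664e-03,  2.01260465e-03,
       -1.68566082e-03,  1.00069063e-03]), 'joint_efforts': array([ 9.57057491e-04, -4.32005167e+01, -2.44694996e+01,  7.18111731e-02,
        5.25452534e-02, -6.63096807e-05]), 'tool_pos': array([0.16886856, 0.49674848, 0.24311538]), 'tool_rot': array([-3.14025241e+00, -1.68638164e-04,  2.81377143e+00]), 'contact_force': array([ 0.32675269, -0.28250439, -0.25948906]), 'torque': array([-0.03546227, -0.02176578,  0.03915667]), 'grip_force': 0.0, 'opening': 0.09168867807821643} [0.46358809 0.09906381 0.88060099] [1.0389747  0.41843206 0.53799878] [[381.5949253    0.         288.48150526]
 [  0.         381.5949253  206.04191176]
 [  0.           0.           1.        ]]
```

View pics/t.png

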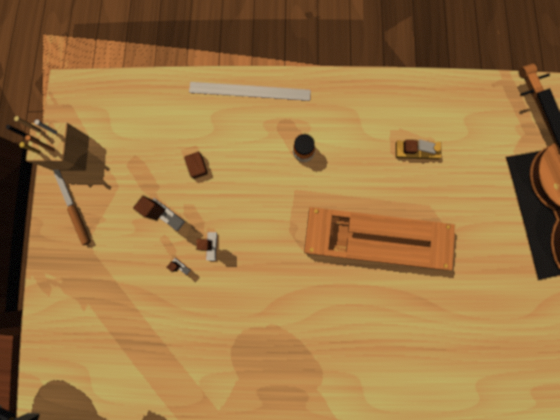

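View pics/s.png

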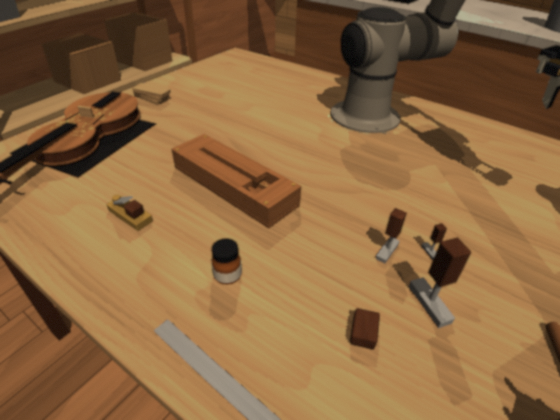

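Top view: three keys: large (grip 150,208; foot ~180,222), small (grip 175,265), middle (grip 205,243; foot 212,247). By size, I take the middle one. The jig window is at about (341,234) and the jig's far end at about (450,247). I'll check this in a close crop.

```bash
python3 - <<'E'
from h import *
b=cam('top');im=cv2.cvtColor(np.array(b['pixels']),cv2.COLOR_RGB2BGR)
k=cv2.resize(im[190:285,125:235],None,fx=4,fy=4,interpolation=cv2.INTER_CUBIC)
j=cv2.resize(im[195:285,295:465],None,fx=4,fy=4,interpolation=cv2.INTER_CUBIC)
o=np.zeros((600,680,3),np.uint8)
k2=cv2.resize(im[225:285,160:225],None,fx=4,fy=4,interpolation=cv2.INTER_CUBIC)
o[:240,:260]=k2; o[240:600]=j
cv2.imwrite('pics/c.png',o)
for u,v,z in[(150,208,.1),(180,222,.01),(205,243,.1),(212,235,.012),(212,260,.012),(307,208,.056),(305,253,.056),(454,226,.056),(450,271,.056)]: print(u,v,px2w(b,u,v,z).round(3))
E
```

```text
150 208 [-0.317 -0.682  0.1  ]
180 222 [-0.407 -0.772  0.01 ]
205 243 [-0.317 -0.682  0.1  ]
212 235 [-0.405 -0.77   0.012]
212 260 [-0.405 -0.77   0.012]
307 208 [-0.361 -0.726  0.056]
305 253 [-0.361 -0.726  0.056]
454 226 [-0.361 -0.726  0.056]
450 271 [-0.361 -0.726  0.056]
```

View pics/c.png

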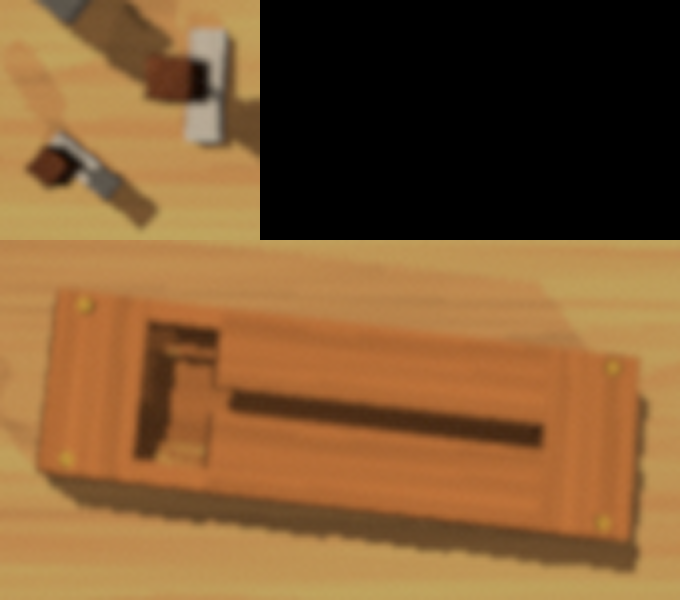

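```bash
python3 - <<'E'
from h import *
b=robot.read_camera('top');print(b['rotation'],b['k1'])
E
sed -i "s/T\[:3,:3\]=np.array(c\['rotation'\])/T[:3,:3]=R.from_euler('xyz',c['rotation']).as_matrix() if np.size(c['rotation'])==3 else np.array(c['rotation'])/" h.py
python3 - <<'E'
from h import *
b=cam('top')
P=lambda u,v,z,ox,oy,dy:px2w(b,ox+(u-1.5)/4,oy+(v-1.5-dy)/4,z)
g=P(170,78,.1,160,225,0);print('grip',g)
f=[P(u,v,.012,160,225,0) for u,v in[(192,30),(228,32),(222,144),(186,142)]];print(np.mean(f,0),[np.linalg.norm(f[i]-f[i-1]) for i in range(4)],f)
d=(f[0]+f[1]-f[2]-f[3]);print('key x yaw',np.arctan2(d[1],d[0]))
j=[P(u,v,.056,295,195,240) for u,v in[(57,290),(637,357),(630,540),(40,468)]];print(np.mean(j,0),[np.linalg.norm(j[i]-j[i-1]) for i in range(4)],j)
d=j[0]+j[3]-j[1]-j[2];y=d/np.linalg.norm(d);print('jig y dir',y,np.arctan2(d[1],d[0]),'win',np.mean(j,0)+.09*y)
w=[P(u,v,.056,295,195,240) for u,v in[(149,322),(219,329),(207,467),(135,461)]];print('win',np.mean(w,0))
E
```

```text
[ 0.14616941  0.02034563 -1.55559535] -0.07528162569515905
grip [0.49693529 0.29315081 0.1       ]
[0.49608264 0.29344208 0.012     ] [np.float64(0.06385189016651513), np.float64(0.020934081607012264), np.float64(0.06375903391763259), np.float64(0.02073778889794143)] [array([0.52839293, 0.30349542, 0.012     ]), array([0.52757258, 0.28257742, 0.012     ]), array([0.46382001, 0.28348517, 0.012     ]), array([0.46454504, 0.30421028, 0.012     ])]
key x yaw -0.012715619872146266
[ 0.51747741 -0.08132204  0.056     ] [np.float64(0.09703223397113299), np.float64(0.3187808301059049), np.float64(0.09915381149244328), np.float64(0.3194926764279283)] [array([0.58289628, 0.07314919, 0.056     ]), array([ 0.54981458, -0.24391046,  0.056     ]), array([ 0.45097406, -0.23603448,  0.056     ]), array([0.48622471, 0.08150758, 0.056     ])]
jig y dir [0.10705867 0.9942527  0.        ] 1.463532082356868 win [0.52711269 0.0081607  0.056     ]
win [0.52676554 0.00762084 0.056     ]
```

```bash
python3 - <<'E'
from h import *
b=cam('top');a=cam('scene')
for z in(.1,.12,.14,.15,.16):print('big grip',z,px2w(b,150,208,z).round(3), 'scene top', px2w(a,450,243,z).round(3))
for p in[(185,218,.015),(177,212,.015),(190,225,.015),(174.5,265.5,.07),(178,264,.06)]:print(p,px2w(b,*p).round(3))
print('scene big foot',[px2w(a,*p,.015).round(3) for p in[(413,285),(449,318)]])
print('scene big grip top corners back/front',w2px(a,[.55,.4,.14]))
E
```

```text
big grip 0.1 [0.571 0.408 0.1  ] scene top [0.517 0.394 0.1  ]
big grip 0.12 [0.568 0.4   0.12 ] scene top [0.541 0.396 0.12 ]
big grip 0.14 [0.565 0.392 0.14 ] scene top [0.565 0.397 0.14 ]
big grip 0.15 [0.564 0.388 0.15 ] scene top [0.577 0.397 0.15 ]
big grip 0.16 [0.562 0.384 0.16 ] scene top [0.588 0.398 0.16 ]
(185, 218, 0.015) [0.56  0.357 0.015]
(177, 212, 0.015) [0.574 0.377 0.015]
(190, 225, 0.015) [0.544 0.345 0.015]
(174.5, 265.5, 0.07) [0.452 0.358 0.07 ]
(178, 264, 0.06) [0.455 0.354 0.06 ]
scene big foot [array([0.559, 0.369, 0.015]), array([0.589, 0.443, 0.015])]
scene big grip top corners back/front [455.09452736 238.43054045]
```

Emit:
step_arm(
  motion=[
    [[-0.7,-0.16,0],0.14],
    [[-1.4,-0.32,0.1],0.28],
    [[-2.1,-0.49,0.2],0.42],
    [[-2.8,-0.65,0.3],0.56],
    [[-3.5,-0.81,0.4],0.7],
    [[-4.2,-0.97,0.5],0.84],
    [[-4.9,-1.13,0.6],0.98],
    [[-5.6,-1.3,0.7],1.12],
    [[-6.26,-1.45,0.7],1.256],
    [[-6.26,-1.45,0.7],1.256],
  ],
  hand=0,
  squeeze=40,
)

```text
time: 1.6
tool_pos: [0.4987, 0.2921, 0.2012]
tool_rot: [3.141, 0.0, 1.554]
contact_force: [0.3, -0.6, -0.6]
opening: 0.092
grip_force: 0.0
```

```bash
python3 - <<'E'
from h import *
c=cam('wrist');save(c,'pics/w1.png');s=robot.observe();print(s['time'],s['tool_pos'],s['tool_rot'],s['contact_force'])
print(c['T'].round(3))
for dx in(-.012,.012):
  for dy in(-.012,.012):print(w2px(c,[.4965+dx,.2933+dy,.1]).round(1))
E
```

```text
1.65 [0.49722151 0.29298471 0.20129077] [-3.14088377e+00  2.56320241e-05  1.55646759e+00] [ 0.59484545 -0.63443613  0.36877801]
[[ 1.     0.017  0.006  0.5  ]
 [-0.018  0.955  0.295  0.372]
 [-0.001 -0.295  0.956  0.341]
 [ 0.     0.     0.     1.   ]]
[266.6 238.2]
[265.5 207.2]
[298.7 237.7]
[298.6 206.7]
```

View pics/w1.png

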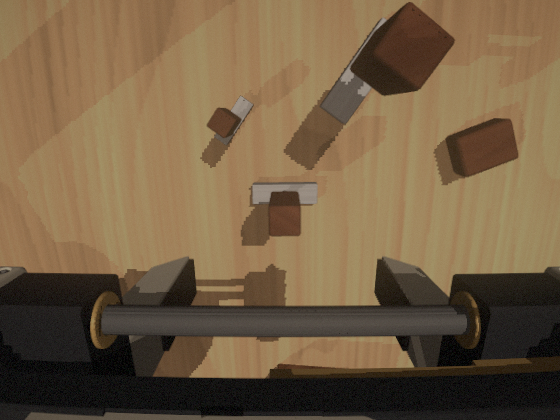

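The wrist view shows the middle key directly below the jaws: grip top about 269–300 × 206–237 px, predicted 266–299 × 207–238. The large (405,50) and small (223,122) keys are clear. I'll descend and grip.

Emit:
step_arm(
  motion=[
    [[0,0,0.5],0],
    [[0,0.01,1.0],0],
    [[0,0.01,1.4],0],
    [[0,0.01,1.7],0],
    [[0,0.01,1.9],0],
    [[0,0.01,2.02],0],
    [[0,0.01,2.02],0],
    [[0,0.01,2.02],0],
  ],
)

```text
time: 2.65
tool_pos: [0.4975, 0.294, 0.0812]
tool_rot: [3.14, -0.001, 1.558]
contact_force: [0.1, 0.1, 0.2]
opening: 0.092
grip_force: 0.0
```

Emit:
step_arm(
  motion=[
    [[0,0,0],0],
    [[0,0,0],0],
    [[0,0,0],0],
    [[0,0,0],0],
    [[0,0,0],0],
    [[0,0,0],0],
    [[0,0,0],0],
    [[0,0,0],0],
  ],
  hand=255,
  squeeze=40,
)

```text
time: 3.65
tool_pos: [0.4972, 0.2938, 0.0805]
tool_rot: [3.142, -0.0, 1.558]
contact_force: [-0.3, -0.0, -0.4]
opening: 0.0234
grip_force: 40.0
```

Emit:
step_arm(
  motion=[
    [[0,0,-0.3],0],
    [[0,0,-0.8],0],
    [[0,0,-1.3],0],
    [[0,0,-1.5],0],
    [[0,0,-1.5],0],
  ],
)

```text
time: 4.28
tool_pos: [0.4973, 0.2938, 0.1707]
tool_rot: [3.141, -0.0, 1.558]
contact_force: [0.1, 0.0, -1.8]
opening: 0.024
grip_force: 40.0
```

Emit:
step_arm(
  motion=[
    [[-0.3,0.03,0],0.01],
    [[-0.9,0.1,0],0.02],
    [[-1.6,0.18,0],0.03],
    [[-2.3,0.27,0],0.045],
    [[-3.0,0.35,0],0.06],
    [[-3.7,0.43,0],0.075],
    [[-4.3,0.5,0],0.09],
    [[-4.65,0.55,0],0.095],
    [[-4.76,0.56,0],0.095],
    [[-4.76,0.56,0],0.095],
  ],
)

```text
time: 5.52
tool_pos: [0.5265, 0.0074, 0.1699]
tool_rot: [-3.14, -0.0, 1.462]
contact_force: [0.9, 0.6, -2.5]
opening: 0.0239
grip_force: 40.0
```

```bash
python3 - <<'E'
from h import *
c=cam('wrist');s=robot.observe();print(s['time'],s['tool_pos'],s['tool_rot'],s['contact_force'])
im=cv2.cvtColor(np.array(c['pixels']),cv2.COLOR_RGB2BGR)
O=np.array([.5175,-.0813,0]);y=np.array([.107,.9943,0]);x=np.array([.9943,-.107,0])
for a,b in[(-.038,.07),(.038,.07),(.038,.11),(-.038,.11),(.05,.16),(-.05,.16)]:
  p=w2px(c,O+a*x+b*y+[0,0,.056]);print(a,b,p.round(1));cv2.circle(im,tuple(int(q) for q in p.round()),2,(0,255,0),1)
cv2.imwrite('pics/w2.png',im)
b=cam('top');cv2.imwrite('pics/t2.png',cv2.resize(cv2.cvtColor(np.array(b['pixels']),cv2.COLOR_RGB2BGR)[180:290,280:400],None,fx=5,fy=5,interpolation=cv2.INTER_CUBIC))
E
```

```text
5.575 [0.52662505 0.00800393 0.17003946] [-3.14051331e+00 -3.50321730e-04  1.46261004e+00] [ 0.23313371 -0.12937397 -1.09458122]
-0.038 0.07 [238.1 242.4]
0.038 0.07 [334.5 242.3]
0.038 0.11 [336.6 192.7]
-0.038 0.11 [235.8 192.9]
0.05 0.16 [356.  124.6]
-0.05 0.16 [216.3 124.9]
```

View pics/w2.png

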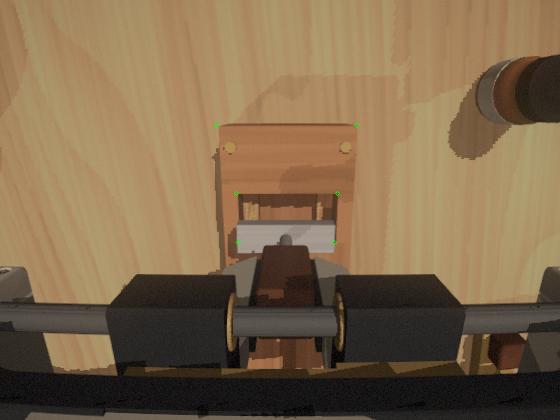

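The view shows the foot (237–335, 222–252 px) above the window (239–337 px wide, far edge row 193). The fit agrees with the prediction to about 1 mm. I'll nudge +1 mm in tool y and lower.

Emit:
step_arm(
  motion=[
    [[0,0.015,0.2],0],
    [[0,0.015,0.4],0],
    [[0,0.015,0.6],0],
    [[0,0.015,0.75],0],
    [[0,0.015,0.87],0],
    [[0,0.015,0.95],0],
    [[0,0.015,0.97],0],
    [[0,0.015,0.97],0],
  ],
)

```text
time: 6.62
tool_pos: [0.5282, 0.0076, 0.1125]
tool_rot: [3.141, -0.0, 1.463]
contact_force: [0.5, -0.8, -1.0]
opening: 0.0235
grip_force: 40.0
```

Emit:
step_arm(
  motion=[
    [[0,0,0.03],0],
    [[0,0,0.06],0],
    [[0,0,0.08],0],
    [[0,0,0.1],0],
    [[0,0,0.1],0],
    [[0,0,0.1],0],
  ],
)

```text
time: 7.38
tool_pos: [0.528, 0.0077, 0.1064]
tool_rot: [3.141, -0.0, 1.463]
contact_force: [-0.3, 0.3, 0.4]
opening: 0.0235
grip_force: 40.0
```

Emit:
step_arm(
  motion=[
    [[0,0,0.02],0],
    [[0,0,0.04],0],
    [[0,0,0.05],0],
    [[0,0,0.05],0],
    [[0,0,0.05],0],
  ],
)

```text
time: 8.0
tool_pos: [0.5281, 0.0076, 0.1034]
tool_rot: [3.141, -0.0, 1.463]
contact_force: [-1.3, -0.5, 4.3]
opening: 0.0238
grip_force: 40.0
```

Emit:
step_arm(
  motion=[
    [[-0.06,0,0],0],
    [[-0.13,0,0],0],
    [[-0.2,0,0],0],
    [[-0.27,0,0],0],
    [[-0.34,0,0],0],
    [[-0.41,0,0],0],
    [[-0.48,0,0],0],
    [[-0.53,0,0],0],
    [[-0.55,0,0],0],
    [[-0.55,0,0],0],
  ],
)

```text
time: 9.25
tool_pos: [0.5244, -0.0253, 0.1033]
tool_rot: [-3.142, 0.0, 1.463]
contact_force: [-0.1, 1.1, 5.0]
opening: 0.0238
grip_force: 40.0
```

Emit:
step_arm(
  motion=[
    [[-0.03,0,0],0],
    [[-0.06,0,0],0],
    [[-0.1,0,0],0],
    [[-0.1,0,0],0],
  ],
)

```text
time: 9.75
tool_pos: [0.5237, -0.0314, 0.1033]
tool_rot: [3.142, 0.0, 1.463]
contact_force: [0.1, 1.8, 3.8]
opening: 0.0235
grip_force: 40.0
```

Emit:
step_arm(
  motion=[
    [[-0.03,0,0],0],
    [[-0.06,0,0],0],
    [[-0.1,0,0],0],
    [[-0.1,0,0],0],
  ],
)

```text
time: 10.25
tool_pos: [0.5231, -0.0374, 0.1033]
tool_rot: [-3.142, 0.0, 1.463]
contact_force: [0.4, 1.8, 4.5]
opening: 0.0237
grip_force: 40.0
```

Emit:
step_arm(
  motion=[
    [[-0.03,0,0],0],
    [[-0.06,0,0],0],
    [[-0.1,0,0],0],
    [[-0.1,0,0],0],
  ],
)

```text
time: 10.75
tool_pos: [0.5224, -0.0433, 0.1033]
tool_rot: [-3.142, 0.0, 1.463]
contact_force: [0.4, 1.5, 4.2]
opening: 0.0235
grip_force: 40.0
```

Emit:
step_arm(
  motion=[
    [[-0.03,0,0],0],
    [[-0.06,0,0],0],
    [[-0.1,0,0],0],
    [[-0.1,0,0],0],
  ],
)

```text
time: 11.25
tool_pos: [0.5218, -0.0493, 0.1033]
tool_rot: [-3.142, 0.0, 1.463]
contact_force: [-0.8, 2.7, 5.0]
opening: 0.0236
grip_force: 40.0
```

Emit:
step_arm(
  motion=[
    [[-0.03,0,0],0],
    [[-0.06,0,0],0],
    [[-0.1,0,0],0],
    [[-0.1,0,0],0],
  ],
)

```text
time: 11.75
tool_pos: [0.5212, -0.0555, 0.1034]
tool_rot: [3.141, 0.001, 1.463]
contact_force: [0.4, -0.7, 4.0]
opening: 0.0238
grip_force: 40.0
```

Emit:
step_arm(
  motion=[
    [[-0.03,0,0],0],
    [[-0.06,0,0],0],
    [[-0.1,0,0],0],
    [[-0.1,0,0],0],
  ],
)

```text
time: 12.25
tool_pos: [0.5206, -0.0611, 0.1033]
tool_rot: [3.142, -0.0, 1.463]
contact_force: [-0.0, 1.0, 3.5]
opening: 0.0237
grip_force: 40.0
```

Emit:
step_arm(
  motion=[
    [[-0.03,0,0],0],
    [[-0.06,0,0],0],
    [[-0.1,0,0],0],
    [[-0.1,0,0],0],
  ],
)

```text
time: 12.75
tool_pos: [0.5195, -0.0672, 0.1028]
tool_rot: [-3.141, 0.0, 1.463]
contact_force: [0.2, -0.5, -1.2]
opening: 0.0235
grip_force: 40.0
```

The force fell from about +4 N to −1.2 N, so the foot has dropped (jig y ≈ +14 mm). I stop sliding and lower gently.

Emit:
step_arm(
  motion=[
    [[0,0,0.03],0],
    [[0,0,0.06],0],
    [[0,0,0.08],0],
    [[0,0,0.08],0],
  ],
)

```text
time: 13.25
tool_pos: [0.5198, -0.0668, 0.0984]
tool_rot: [-3.141, -0.0, 1.463]
contact_force: [-0.1, -0.4, -1.0]
opening: 0.0238
grip_force: 40.0
```

Emit:
step_arm(
  motion=[
    [[0,0,0.03],0],
    [[0,0,0.06],0],
    [[0,0,0.09],0],
    [[0,0,0.1],0],
    [[0,0,0.11],0],
    [[0,0,0.11],0],
    [[0,0,0.11],0],
  ],
)

```text
time: 14.12
tool_pos: [0.5198, -0.0669, 0.0921]
tool_rot: [-3.142, -0.0, 1.463]
contact_force: [-1.4, -0.4, 2.1]
opening: 0.0237
grip_force: 40.0
```

Contact is at TCP z 0.092, as expected for the notch floor (14 mm below the rail contact). Release and withdraw.

Emit:
step_arm(
  motion=[
    [[0,0,0],0],
    [[0,0,0],0],
    [[0,0,0],0],
    [[0,0,0],0],
    [[0,0,0],0],
    [[0,0,0],0],
  ],
  hand=120,
)

```text
time: 14.88
tool_pos: [0.5199, -0.0669, 0.0919]
tool_rot: [3.142, -0.0, 1.463]
contact_force: [-0.3, -0.0, 0.1]
opening: 0.0485
grip_force: 0.0
```

Emit:
step_arm(
  motion=[
    [[0,0,-0.2],0],
    [[0,0,-0.6],0],
    [[0,0,-1.1],0],
    [[0,0,-1.7],0],
    [[0.2,0,-2.2],0],
    [[0,0,-2.5],0],
    [[0,0,-2.5],0],
  ],
)

```text
time: 15.75
tool_pos: [0.5206, -0.0674, 0.2439]
tool_rot: [3.138, 0.001, 1.462]
contact_force: [0.7, -0.9, -0.3]
opening: 0.0486
grip_force: 0.0
```

```bash
python3 - <<'E'
from h import *
c=cam('wrist');s=robot.observe();print(s['time'],s['tool_pos'],s['contact_force'])
a=cam('scene')
i=np.array(c['pixels'])[:,:,::-1][100:420,120:450]
j=np.array(a['pixels'])[:,:,::-1][90:250,150:330]
o=np.zeros((320,330+360,3),np.uint8);o[:,:330]=i;o[:,330:]=cv2.resize(j,(360,320));cv2.imwrite('pics/f.png',o)
p=np.array([.5198,-.0669,0])
for z in(.062,.112):print(z,w2px(c,p+[0,0,z])-[120,100],(w2px(a,p+[0,0,z])-[150,90])*2+[330,0])
E
```

```text
15.8 [ 0.51996655 -0.06696641  0.24253533] [ 0.66719821  0.04865354 -1.09523949]
0.062 [163.73243983  97.32072197] [501.86196905 152.06836617]
0.112 [163.6912514  111.94612991] [499.33469409 112.74119888]
```

View pics/f.png

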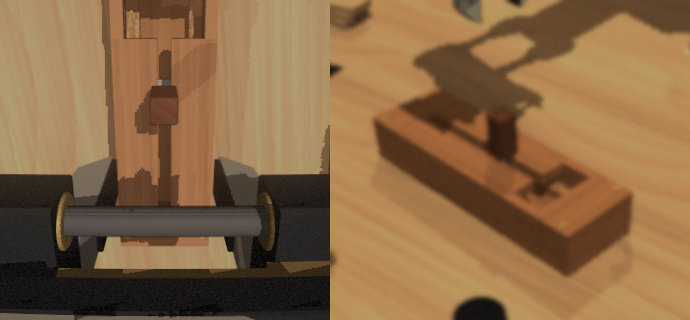

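The key stands upright: the grip top is at (164,110) in the wrist crop, predicted (164,112) for the fully-down height. In the scene view it spans rows 110–155, as predicted. Hand in.

```bash
python3 -c "
from cell import robot
print(robot.hand_in())"
```

```text
the job is handed in; nothing more can be done
None
```

The middle-sized key is standing upright and fully down in the hidden notch at jig y ≈ +14 mm; I let go of it and handed the job in at about 16 s.

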